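# Sweep the washers through the sorting gate

### The arm

A 7-joint arm with a two-finger parallel gripper is mounted at the origin on the work surface. World frame = base frame: x ahead of the robot, y to its left, z up, the work surface at z = 0. Lengths are in m, angles in degrees, forces in N, time in s.
With the tool pointing down it reaches from about 0.4 to 0.85 m from the base axis. Payload 10.4 kg.
Tool frame: the origin (TCP) lies at the very end of the fingers, on their centre line; the grasp point (between the pads) lies 19 mm behind it; z points along the fingers, y is the direction in which the jaws open and shut (so a half turn about z gives the same grasp; the last joint's range is limited). The gripper opens to 85 mm and grips with 20 to 120 N. Pads are 22 mm wide; open, the fingers measure 114 mm over their backs; the gripper's body (76 mm by 85 mm) begins 54 mm behind the grasp point. The pads swing forward as they close: fully open they stand 13 mm farther back than shut.
Start: joints at [-75.837, 19.034, -3.707, 83.658, 1.238, 77.344, -5.071], TCP at [0.167, 0.602, 0.231] pointing down, gripper open.
Joint ranges: [-148.97, 148.97], [-28.65, 121.19], [-84.17, 76.75], [9.2, 138.47], [-72.65, 252.65], [3.7, 117.97], [-149.18, 149.18]. Speed limits (degrees/s): [127.2, 127.2, 159.86, 159.86, 180, 180, 180].

### API

Orientations are given as [roll, pitch, yaw] about the fixed x, y, z axes, in that order (R = Rz(yaw) Ry(pitch) Rx(roll)).
In Python, from station import arm, eyes, finish_job, finder gives the robot as it stands. The module is installed in compiled form; this text tells all that it offers.
- The arm moves only by the shell command python3 -m inch 'ROWS' [FORCE]. ROWS is JSON, a list of rows, each an object with "turn": the turn, a rotation vector about the tool's x, y, z in units of 90 degrees (1.0 is 90 degrees), a list of three; "slide": the shift along the tool's x, y, z in units of 15 cm (1.0 is 15 cm), a list of three; "gripper": the opening in per cent of the stroke, from 0 (shut) to 100 (fully open). In form: [{"turn": [wx, wy, wz], "slide": [dx, dy, dz], "gripper": gripper}, ...]. A call has 1 to 10 rows; each row is the pose to reach, as a shift and turn from the pose commanded when the call began, along the tool's axes at that moment; what a row does not reach only later rows make up. A row lasts 1/8 s, in which the tool goes at most 62.5 mm and 10.7 degrees, less where a joint would pass 70% of its speed; a pose out of reach is approached as far as the arm can. A call with a number of a shift or a turn outside -1 to 1 is refused whole. A call with a gripper value outside its range is refused whole. The fingers move at their own pace and stop on an object; FORCE is the grip in N (left out, the last holds). Time passes only in rows, so rows that repeat a pose let the fingers close. It gives the time, the measured TCP pose, the force and the opening at its end, in the units of the state.
- arm.get_state(): the state, without advancing time (a new reading comes with each control period).
- eyes.get_image(name): name is "scene" or "side" or "wrist"; returns the picture (420x560x3 uint8, blue, green, red); there is no depth.
- eyes.get_calibration(name): a dict with "fx", "fy", "cx", "cy" (pixels), "k1" (the pictures are not rectified: a ray, as slopes to the right and down, at radius r is drawn at 1 + k1 r^2 times it, then the intrinsics apply), "world_from_camera" (4x4, takes a point from camera to world coordinates); the wrist camera has in their place "tool_from_camera" (4x4, takes a point from camera to tool coordinates, whose origin is the TCP and whose axes are the flange's). Camera axes: x right, y up, looking along -z (the intrinsics and any distortion apply to the point x, -y, -z); pixel columns grow to the right and rows downward; lengths in m; the calibration is good to about 2 mm. A picture is of the moment at which its call begins: read the wrist's pose just before it. get_calibration takes no time and is no camera call.
- finish_job(): hands the job in, once; it reports no verdict.
Trained networks look in the newest picture that a camera, given by its name, has taken for a name from the list of things; names that differ only in an ending like _2 or _b are one class to them, and where a whole thing is asked for, a point or a joint stands for the part that bears it (a point fixed in the world has none). Each returns a list of dicts, best first, with "confidence" (0 to 1); they miss things now and then, are a little off and sometimes report something else, mostly with a low value. They report only what shows in the picture. A call takes as long as a camera call. They do not tell look-alikes from the thing itself.
- finder.boxes_of(thing, camera): "position" ([column, row] in pixels, amid what is visible of it).
- finder.silhouettes(thing, camera): "mask" (420x560 bool, what is visible of it) and "position" ([column, row] in pixels, amid what is visible of it).
The state is a dict: "t": time; "q": joint angles; "qd": joint speeds; "joint_efforts": joint torques, N m; "position": TCP position; "tcp_rot": TCP orientation; "force": force on the tool from outside, world axes, zero at the start; "wrist_torque": the same for the moment, N m; "opening": finger opening in m.
Only numpy, scipy, OpenCV 4.12 (cv2) and the standard library are available. Lean on these libraries where they do the work, as an engineer would, in place of code of your own. Each camera call takes 0.05 s, during which the arm holds its last target.

### The job

On the raised sorting tray, sweep the three flat washers across the tray floor with your fingertips, through the narrow gate in the tray's near rim, so that they drop into the slot one at a time. Only push them: do not pick up or lift anything on the tray. Leave the hex nut, the long nut and the standing bolt where they are.

Things in the scene. Friction and masses are not known exactly. Their poses are not given: they have to be found in the camera images.
- tray: Fixed plywood sorting tray, dark metal floor. Origin on the bench (z = 0); +x runs from the gate to the tray's back (away from the robot at yaw 0), y across, z up. Level floor at z = 0.060, x -85 to +125 mm, y -165 to +165 mm, inside a 6 mm thick rim, top at z = 0.074. Only opening: the gate in the rim at x = -85. It stays put; between starts it shifts and turns up to 0.25 rad.
- gate (a point): Middle of the gate at the floor's edge (tray x = -85 mm, y = 0, z = 0.060); axes as the tray's; washers pass it along -x. It is 48 mm wide, between two round posts of radius 4 mm centred at tray x = -89, y = +/-28 mm, as high as the rim. The floor ends here: a washer tips over the edge and falls into the slot by itself once its centre is pushed past x = -85 mm.
- slot (a point): Middle of the bottom of the open-topped drop slot just beyond the gate (tray x = -118.5 mm, y = 0, z = 0.006); axes as the tray's. Inside, the slot spans tray x -152 to -85 mm and y -28 to +28 mm; bottom at z = 0.006, walls 6 mm thick, as high as the rim (z = 0.074).
- washer_1: Flat steel washer: outer diameter 36 mm, hole 18 mm, 6 mm thick, about 36 g. Origin at the centre of its underside, z axis along its axis. Starts flat on the tray floor (underside at z = 0.060). Identical to the other two washers.
- washer_2: Flat steel washer: outer diameter 36 mm, hole 18 mm, 6 mm thick, about 36 g. Origin at the centre of its underside, z axis along its axis. Starts flat on the tray floor (underside at z = 0.060). Identical to the other two washers.
- washer_3: Flat steel washer: outer diameter 36 mm, hole 18 mm, 6 mm thick, about 36 g. Origin at the centre of its underside, z axis along its axis. Starts flat on the tray floor (underside at z = 0.060). Identical to the other two washers.
- nut: Large steel hex nut lying flat on the tray, 34 mm across flats (39 mm across corners), 18 mm high, about 100 g; origin at the centre of its underside. It stands in the same row as the washers, in any of their places. Leave it there.
- bolt: Steel bolt standing on its hex head in a front corner of the tray: head 30 mm across flats and 11 mm high, shank 16 mm in diameter, 56 mm high in all, about 120 g; origin at the centre of its underside. Leave it standing.
- long_nut: Brass long hex nut standing on end in the other front corner: 24 mm across flats, 36 mm high, about 100 g; origin at the centre of its underside. Leave it standing.
Mind the look-alikes: they are no part of the job. What is shaped like the bolt but green is not meant. What is shaped like the washer_2 but orange is not meant.

How it is judged:
By the outcome, as a careful person would: the job done as asked, in the order asked, and still so for the second after the job is handed in, with the robot touching nothing.
It also fails if it takes over 61 s, if anything falls off the work surface, if the arm or the gripper's body presses on something with over 40 N, if the wrist force passes 120 N, or if a joint passes its speed limit or range.

## Working session

There is one attempt and no reset: what is moved stays moved. The work goes in short steps, Python scripts to look and compute and a shell command to move; the robot and the scene stay as the last step left them, time stands still between calls to the robot, and variables do not carry over. Pictures are saved under pics/ and viewed, and the job is handed in when it is done.

```bash
mkdir -p pics; ls; python3 - <<'E'
from station import arm, eyes
import cv2, json
s=arm.get_state(); print({k:s[k] for k in('t','position','tcp_rot','opening','force')})
for n in('scene','side','wrist'):
    im=eyes.get_image(n); cv2.imwrite(f'pics/{n}0.png',im)
    c=eyes.get_calibration(n); print(n,c)
E
```

```text
pics
{'t': 0.0, 'position': array([0.16647802, 0.60204642, 0.23052383]), 'tcp_rot': array([-1.79920965e+02,  3.67529263e-04,  1.64544342e+02]), 'opening': 0.08537107404356378, 'force': array([-0.09470249,  0.7744773 ,  0.74958599])}
scene {'fx': 525.7052914847359, 'fy': 525.7052914847359, 'cx': 290.83196187404627, 'cy': 218.7844106333997, 'k1': 0.02933466657901641, 'world_from_camera': array([[-0.81069053, -0.49307053,  0.31569338,  0.83101748],
       [ 0.58542794, -0.68951531,  0.42643025,  0.37552371],
       [ 0.00741523,  0.53051869,  0.8476408 ,  0.77072244],
       [ 0.        ,  0.        ,  0.        ,  1.        ]])}
side {'fx': 470.6213223094646, 'fy': 470.6213223094646, 'cx': 276.7644382293007, 'cy': 210.78368301881466, 'k1': -0.0010667101887404374, 'world_from_camera': array([[-0.81547816,  0.41348317, -0.40500251,  0.20911601],
       [-0.57870411, -0.57058678,  0.58269399,  0.48819244],
       [ 0.00984507,  0.70955084,  0.70458547,  0.65530964],
       [ 0.        ,  0.        ,  0.        ,  1.        ]])}
wrist {'fx': 363.86565774904346, 'fy': 363.86565774904346, 'cx': 276.01981768647397, 'cy': 209.08101246665382, 'k1': -0.0960212453743285, 'tool_from_camera': array([[ 9.61763774e-04,  9.56961704e-01,  2.90212634e-01,
         7.48400102e-02],
       [ 9.99999523e-01, -8.71495313e-04, -4.40282954e-04,
        -1.56341788e-03],
       [-1.68414975e-04,  2.90212919e-01, -9.56962086e-01,
        -1.42733513e-01],
       [ 0.00000000e+00,  0.00000000e+00,  0.00000000e+00,
         1.00000000e+00]])}
```

View pics/scene0.png

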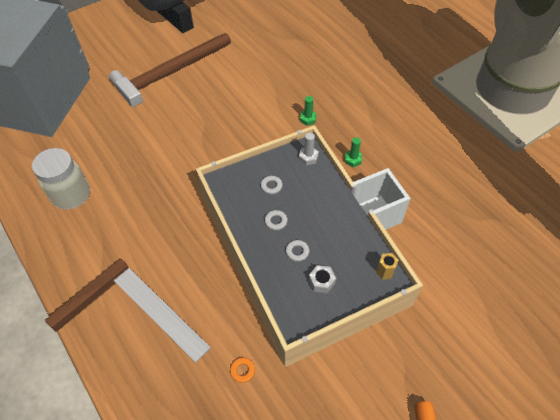

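View pics/side0.png

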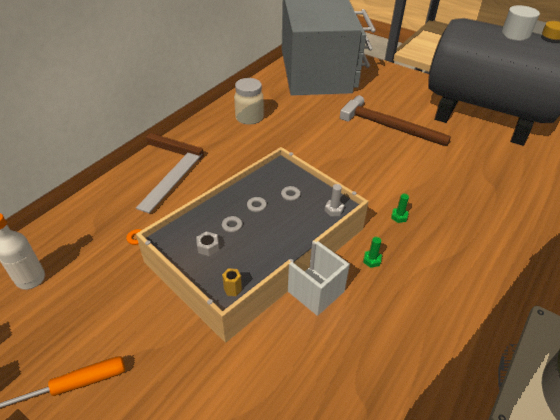

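View pics/wrist0.png

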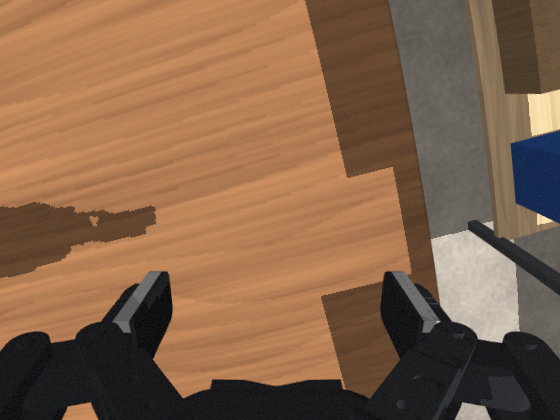

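The scene view shows three grey washers at (271,185), (276,220) and (297,250), and the hex nut at (322,278). The bolt is at (309,150), the long nut at (388,265), and the gate and slot at about (380,200). The look-alikes are all off the tray: green bolts at (309,110) and (354,152), and an orange washer at (243,370).

```bash
cat > h.py <<'E'
import numpy as np, cv2
from scipy.spatial.transform import Rotation as R
from station import arm, eyes, finder
def cam(name,state=None):
    c=eyes.get_calibration(name)
    if name=='wrist':
        T=np.eye(4);T[:3,:3]=R.from_euler('xyz',state['tcp_rot'],degrees=True).as_matrix();T[:3,3]=state['position']
        W=T@c['tool_from_camera']
    else: W=c['world_from_camera']
    return c,np.array(W)
def proj(P,cw):
    c,W=cw;P=np.atleast_2d(P);p=(P-W[:3,3])@W[:3,:3]
    a=p[:,0]/-p[:,2];b=-p[:,1]/-p[:,2];f=1+c['k1']*(a*a+b*b)
    return np.c_[c['fx']*a*f+c['cx'],c['fy']*b*f+c['cy']]
def unproj(uv,z,cw):
    c,W=cw;uv=np.atleast_2d(uv);x=(uv[:,0]-c['cx'])/c['fx'];y=(uv[:,1]-c['cy'])/c['fy']
    a,b=x.copy(),y.copy()
    for _ in range(20):
        f=1+c['k1']*(a*a+b*b);a=x/f;b=y/f
    d=np.c_[a,-b,-np.ones_like(a)]@W[:3,:3].T
    t=(z-W[2,3])/d[:,2];return W[:3,3]+d*t[:,None]
E
python3 - <<'E'
from h import *
im={n:eyes.get_image(n) for n in('scene','side')}
for n in('scene','side'):
    cw=cam(n)
    for th,z in(('washer_1',.066),('nut',.078),('bolt',.06),('long_nut',.096),('tray',.074)):
        for d in finder.silhouettes(th,n):
            m=d['mask'];
            mm,_=cv2.findContours(m.astype('uint8'),cv2.RETR_EXTERNAL,cv2.CHAIN_APPROX_NONE)
            print(n,th,round(d['confidence'],2),np.round(d['position'],1),np.round(unproj(d['position'],z,cw)[0],4),m.sum())
    x=cv2.resize(im[n][110:370,120:430] if n=='scene' else im[n][140:350,120:400],None,fx=2.5,fy=2.5,interpolation=cv2.INTER_CUBIC)
    cv2.imwrite(f'pics/{n}1.png',x[:600,:800])
E
```

```text
scene washer_1 0.9 [245.2 368.7] [0.7568 0.1773 0.066 ] 383
scene washer_1 0.76 [275.  185.7] [ 0.5521 -0.0462  0.066 ] 251
scene washer_1 0.57 [295.8 253.1] [0.5984 0.0752 0.066 ] 324
scene washer_1 0.5 [272.4 214.9] [ 0.5881 -0.0019  0.066 ] 281
scene nut 0.64 [320.8 279.2] [0.5982 0.1361 0.078 ] 589
scene bolt 0.92 [353.2 158.7] [ 0.4078 -0.0184  0.06  ] 318
scene bolt 0.71 [305.8 151.5] [ 0.4647 -0.0785  0.06  ] 425
scene bolt 0.58 [306.2 114.8] [ 0.413  -0.1466  0.06  ] 282
scene long_nut 0.97 [386.9 265.4] [0.5138 0.1803 0.096 ] 387
scene tray 0.88 [303.9 236.5] [0.574  0.0626 0.074 ] 30783
side washer_1 0.68 [293.4 191.4] [ 0.5524 -0.0589  0.066 ] 214
side washer_1 0.56 [228.7 228. ] [0.5903 0.0832 0.066 ] 175
side washer_1 0.52 [134.3 235.3] [0.708  0.1892 0.066 ] 141
side washer_1 0.49 [255.2 206.3] [0.5858 0.0142 0.066 ] 223
side nut 0.86 [206.2 242.5] [0.5916 0.1379 0.078 ] 469
side nut 0.56 [228.1 228.1] [0.5832 0.0922 0.078 ] 242
side bolt 0.87 [374.7 253.1] [ 0.363  -0.0182  0.06  ] 421
side bolt 0.68 [287.5 197.3] [ 0.5557 -0.0446  0.06  ] 185
side bolt 0.59 [335.2 200.7] [ 0.4795 -0.0886  0.06  ] 401
side bolt 0.52 [403.8 210.8] [ 0.3659 -0.1384  0.06  ] 316
side long_nut 0.67 [231.4 280.6] [0.5004 0.1831 0.096 ] 482
side tray 0.69 [257.2 244.8] [0.5235 0.0905 0.074 ] 24699
side tray 0.5 [330.5 203.5] [ 0.4763 -0.0638  0.074 ] 350
```

View pics/scene1.png

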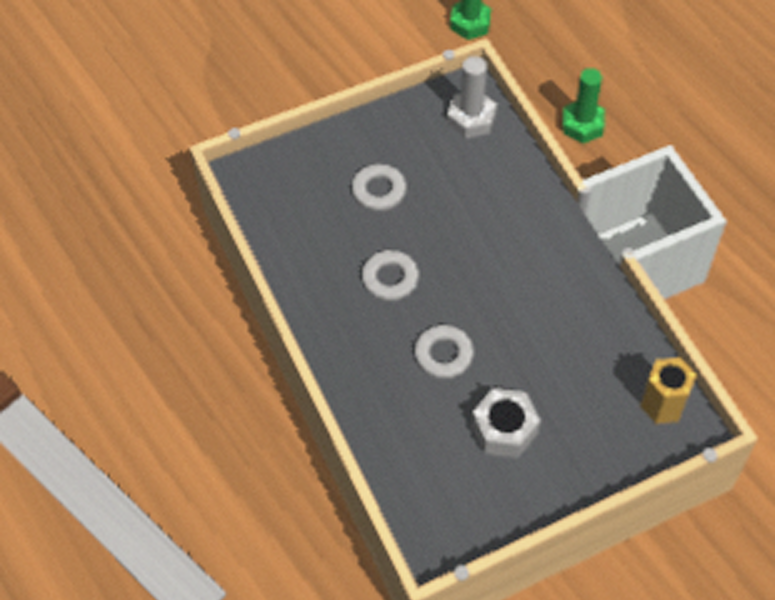

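View pics/side1.png

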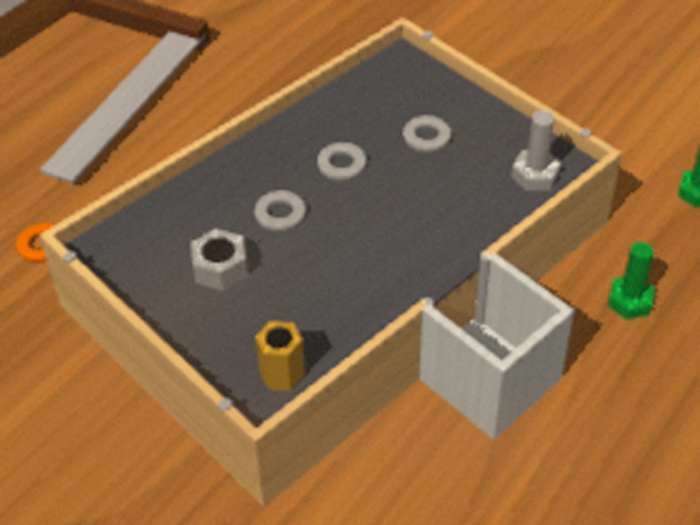

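```bash
python3 - <<'E'
from h import *
from scipy.optimize import least_squares
L=np.array([[-91,-171,74],[131,-171,74],[-91,171,74],[131,171,74],[-158,-34,74],[-158,34,74]])/1000
px={'scene':np.array([[487,42],[191,149],[753,437],[412,598],[670,148],[723,217]])/2.5+[120,110],
'side':np.array([[619,153],[403,20],[262,433],[42,240],[573,312],[493,358]])/2.5+[120,140]}
W={'scene':np.array([[379,187],[390,275],[444,351]])/2.5+[120,110],'side':np.array([[427,133],[341,160],[280,210]])/2.5+[120,140]}
O={'scene':np.array([[474,112],[506,418],[672,378]])/2.5+[120,110],'side':np.array([[537,168],[219,252],[280,338]])/2.5+[120,140]}
cw={n:cam(n) for n in px}
def w(p,L):
    c,s=np.cos(p[2]),np.sin(p[2]);return np.c_[p[0]+c*L[:,0]-s*L[:,1],p[1]+s*L[:,0]+c*L[:,1],L[:,2]]
for ns in(['scene'],['side'],['scene','side']):
    f=lambda p:np.concatenate([(proj(w(p,L),cw[n])-px[n]).ravel() for n in ns])
    r=least_squares(f,[.55,.05,0],loss='soft_l1');p=r.x
    print(ns,np.round(p,4),np.round(f(p).reshape(-1,2),1).tolist())
    c,s=np.cos(p[2]),np.sin(p[2]);Rt=np.array([[c,-s],[s,c]])
    for n in ns:
        print(n,'washers tray mm',np.round((unproj(W[n],.065,cw[n])[:,:2]-p[:2])@Rt*1000,1).tolist(), 'world',np.round(unproj(W[n],.065,cw[n])[:,:2],4).tolist())
        print('bolt/nut/long', [np.round((unproj(o,z,cw[n])[0,:2]-p[:2])@Rt*1000,1).tolist() for o,z in zip(O[n],(.071,.078,.096))])
E
```

```text
['scene'] [ 0.5427  0.0438 -0.1728] [[-0.4, -2.0], [-1.0, -1.4], [1.4, 0.2], [-0.4, 1.0], [-0.2, -1.6], [0.9, 1.2]]
scene washers tray mm [[28.8, -91.8], [51.3, -26.6], [44.7, 37.1]] world [[0.5553, -0.0516], [0.5886, 0.0087], [0.5931, 0.0726]]
bolt/nut/long [[-54.0, -116.7], [35.2, 98.7], [-57.9, 124.9]]
['side'] [ 0.5438  0.0423 -0.171 ] [[0.8, -0.7], [-0.4, -1.4], [-2.4, 2.2], [-0.7, -2.6], [0.3, -1.7], [3.8, 4.6]]
side washers tray mm [[26.3, -92.1], [49.7, -26.8], [42.8, 37.4]] world [[0.5541, -0.0529], [0.5883, 0.0074], [0.5923, 0.0719]]
bolt/nut/long [[-58.2, -116.9], [32.1, 98.3], [-59.9, 124.2]]
['scene', 'side'] [ 0.5429  0.0436 -0.1717] [[-0.7, -2.0], [-1.2, -1.3], [1.3, 0.1], [-0.4, 1.1], [-0.4, -1.7], [0.7, 1.1], [1.0, -0.1], [-0.3, -1.0], [-2.5, 3.1], [-0.9, -2.0], [0.4, -0.9], [3.8, 5.5]]
scene washers tray mm [[28.4, -91.7], [51.0, -26.6], [44.5, 37.2]] world [[0.5553, -0.0516], [0.5886, 0.0087], [0.5931, 0.0726]]
bolt/nut/long [[-54.4, -116.5], [35.1, 98.8], [-58.1, 125.1]]
side washers tray mm [[27.5, -93.2], [50.9, -27.9], [43.9, 36.3]] world [[0.5541, -0.0529], [0.5883, 0.0074], [0.5923, 0.0719]]
bolt/nut/long [[-57.0, -118.1], [33.1, 97.3], [-58.9, 123.1]]
```

```bash
cat >> h.py <<'E'
TP=np.array([.5429,.0436,-.1717])
def t2w(x,y):
    c,s=np.cos(TP[2]),np.sin(TP[2]);x,y=x/1e3,y/1e3
    return np.array([TP[0]+c*x-s*y,TP[1]+s*x+c*y])
def w2t(P):
    c,s=np.cos(TP[2]),np.sin(TP[2]);return (np.atleast_2d(P)[:,:2]-TP[:2])@np.array([[c,-s],[s,c]])*1e3
def go(*tg,base=None):
    """tg: (tray x,y mm, z m, push angle deg: 0 = toward gate, + turns the push toward +y)"""
    s=arm.get_state();R0=R.from_euler('xyz',s['tcp_rot'],degrees=True)
    print('t',round(s['t'],2),'tray',np.round(w2t(s['position'])[0],1),'z',round(s['position'][2],4),'rot',np.round(s['tcp_rot'],2),'F',np.round(s['force'],1),'open',round(s['opening'],4))
    for x,y,z,a in tg:
        yaw=180+np.degrees(TP[2])-a
        R1=R.from_euler('xyz',[180,0,yaw],degrees=True)
        sl=R0.inv().apply(np.r_[t2w(x,y),z]-s['position'])/.15
        tu=(R0.inv()*R1).as_rotvec()/(np.pi/2)
        print((x,y,z,a),'slide',np.round(sl,3).tolist(),'turn',np.round(tu,3).tolist())
E
python3 -c "
from h import *
go((91,-27,.2,0),(100,-27,.15,0))"
```

```text
t 0.75 tray [-466.3  486.3] z 0.2313 rot [179.99  -0.   164.54] F [-0.6  0.6 -0.2] open 0.0854
(91, -27, 0.2, 0) slide [-4.032, -3.042, 0.209] turn [0.0, 0.0, -0.062]
(100, -27, 0.15, 0) slide [-4.092, -3.036, 0.542] turn [0.0, 0.0, -0.062]
```

```bash
python3 -m inch '[{"turn":[0,0,-0.062],"slide":[-1,-0.75,0.05],"gripper":30},{"turn":[0,0,-0.062],"slide":[-1,-0.75,0.05],"gripper":30},{"turn":[0,0,-0.062],"slide":[-1,-0.75,0.05],"gripper":30},{"turn":[0,0,-0.062],"slide":[-1,-0.75,0.05],"gripper":30},{"turn":[0,0,-0.062],"slide":[-1,-0.75,0.05],"gripper":30}]'; python3 -c "
from h import *
go((100,-27,.15,0))"
```

```text
t: 1.38
position: [0.2809, 0.4543, 0.2241]
tcp_rot: [180.0, -0.0, 170.1]
force: [0.4, 0.1, 0.1]
opening: 0.0257
t 1.38 tray [-328.3  359.9] z 0.2241 rot [ 1.7995e+02 -1.0000e-02  1.7011e+02] F [0.4 0.1 0.1] open 0.0257
(100, -27, 0.15, 0) slide [-2.858, -2.577, 0.491] turn [0.001, -0.0, -0.001]
```

```bash
python3 -m inch '[{"turn":[0,0,0],"slide":[-1,-0.75,0.05],"gripper":30},{"turn":[0,0,0],"slide":[-1,-0.75,0.05],"gripper":30},{"turn":[0,0,0],"slide":[-1,-0.75,0.05],"gripper":30},{"turn":[0,0,0],"slide":[-1,-0.75,0.05],"gripper":30}]'; python3 -c "
from h import *
go((100,-27,.15,0))"
```

```text
t: 1.88
position: [0.4124, 0.3146, 0.2163]
tcp_rot: [-180.0, 0.1, 169.8]
force: [-0.6, 0.9, -0.7]
opening: 0.0255
t 1.88 tray [-174.9  244.7] z 0.2163 rot [-1.7995e+02  6.0000e-02  1.6979e+02] F [-0.6  0.9 -0.7] open 0.0255
(100, -27, 0.15, 0) slide [-1.844, -1.799, 0.445] turn [-0.001, 0.001, -0.004]
```

```bash
python3 -m inch '[{"turn":[0,0,0],"slide":[-0.95,-0.9,0.1],"gripper":30},{"turn":[0,0,0],"slide":[-0.95,-0.9,0.1],"gripper":30},{"turn":[0,0,0],"slide":[-0.95,-0.9,0.1],"gripper":30},{"turn":[0,0,0],"slide":[-0.95,-0.9,0.1],"gripper":30},{"turn":[0,0,0],"slide":[-0.95,-0.9,0.1],"gripper":30}]'; python3 -c "
from h import *
go((100,-27,.15,0))"
```

```text
t: 2.5
position: [0.5266, 0.1616, 0.201]
tcp_rot: [180.0, -0.0, 170.2]
force: [-0.8, 1.2, -0.0]
opening: 0.0257
t 2.5 tray [-36.2 113.5] z 0.201 rot [ 1.7999e+02 -3.0000e-02  1.7020e+02] F [-0.8  1.2 -0. ] open 0.0257
(100, -27, 0.15, 0) slide [-0.908, -0.937, 0.339] turn [0.0, -0.0, 0.0]
```

```bash
python3 -m inch '[{"turn":[0,0,0],"slide":[-0.9,-0.9,0.1],"gripper":30},{"turn":[0,0,0],"slide":[-0.9,-0.9,0.1],"gripper":30},{"turn":[0,0,0],"slide":[-0.9,-0.9,0.1],"gripper":30},{"turn":[0,0,0],"slide":[-0.9,-0.9,0.1],"gripper":30},{"turn":[0,0,0],"slide":[-0.9,-0.9,0.1],"gripper":30}]'; python3 - <<'E'
from h import *
go((100,-27,.15,0))
s=arm.get_state();im=eyes.get_image('wrist');cw=cam('wrist',s)
for d in finder.boxes_of('washer_1','wrist')+finder.boxes_of('nut','wrist'): print(round(d['confidence'],2),np.round(d['position'],0),w2t(unproj(d['position'],.065,cw)).round(1))
cv2.imwrite('pics/w1.png',im)
E
```

```text
t: 3.12
position: [0.6365, 0.0068, 0.1859]
tcp_rot: [179.9, -0.1, 170.3]
force: [-0.2, 0.9, 0.3]
opening: 0.0254
t 3.12 tray [ 98.5 -20.2] z 0.1859 rot [ 1.7993e+02 -6.0000e-02  1.7029e+02] F [-0.2  0.9  0.3] open 0.0254
(100, -27, 0.15, 0) slide [-0.01, -0.045, 0.239] turn [0.001, -0.001, 0.001]
0.79 [365. 136.] [[48.3 42.8]]
0.73 [179.  97.] [[ 21.4 -90. ]]
0.67 [442. 267.] [[152.  113.9]]
0.61 [256. 136.] [[ 48.7 -35.9]]
0.67 [445. 117.] [[ 33.3 100.4]]
```

View pics/w1.png

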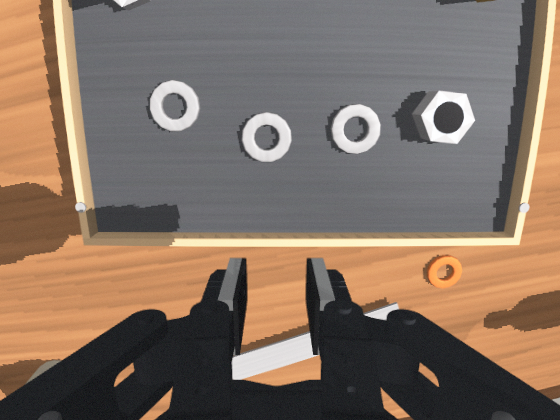

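The wrist view shows washers at (174,106), (267,137) and (356,128), the nut at (446,117) and the orange look-alike outside the tray at (445,271).

```bash
python3 - <<'E'
from h import *
s=arm.get_state();cw=cam('wrist',s)
print(w2t(unproj(np.array([[174,106],[267,137],[356,128]]),.065,cw)).round(1))
print(w2t(unproj(np.array([[84,245],[519,243]]),.074,cw)).round(1),'expect 131,-171 / 131,171')
print(w2t(proj(np.r_[s['position']],cw)) if 0 else proj(s['position'],cw).round(0))
go((95,-28,.09,0),(93,-28,.066,0))
E
```

```text
[[ 27.4 -93.9]
 [ 49.3 -28. ]
 [ 42.4  35.9]]
[[ 130.4 -170.6]
 [ 128.2  171.9]] expect 131,-171 / 131,171
[[279. 279.]]
t 3.27 tray [ 98.3 -20.1] z 0.1865 rot [ 1.7992e+02 -1.0000e-02  1.7034e+02] F [-0.4 -0.1  0.2] open 0.0259
(95, -28, 0.09, 0) slide [0.022, -0.053, 0.643] turn [0.001, -0.0, 0.002]
(93, -28, 0.066, 0) slide [0.035, -0.054, 0.803] turn [0.001, -0.0, 0.002]
```

```bash
python3 -m inch '[{"turn":[0,0,0],"slide":[0.03,-0.053,0.3],"gripper":30},{"turn":[0,0,0],"slide":[0.03,-0.053,0.6],"gripper":30},{"turn":[0,0,0],"slide":[0.03,-0.053,0.75],"gripper":30},{"turn":[0,0,0],"slide":[0.03,-0.053,0.8],"gripper":30},{"turn":[0,0,0],"slide":[0.03,-0.053,0.8],"gripper":30}]'; python3 - <<'E'
from h import *
go((93,-28,.062,0))
im=eyes.get_image('wrist');cv2.imwrite('pics/w2.png',im)
E
```

```text
t: 3.9
position: [0.6311, -0.0023, 0.0669]
tcp_rot: [180.0, 0.0, 170.2]
force: [0.5, 0.5, 0.8]
opening: 0.0257
t 3.9 tray [ 94.7 -30.1] z 0.0669 rot [1.7997e+02 2.0000e-02 1.7019e+02] F [0.5 0.5 0.8] open 0.0257
(93, -28, 0.062, 0) slide [0.011, 0.014, 0.032] turn [0.0, 0.0, 0.0]
```

View pics/w2.png

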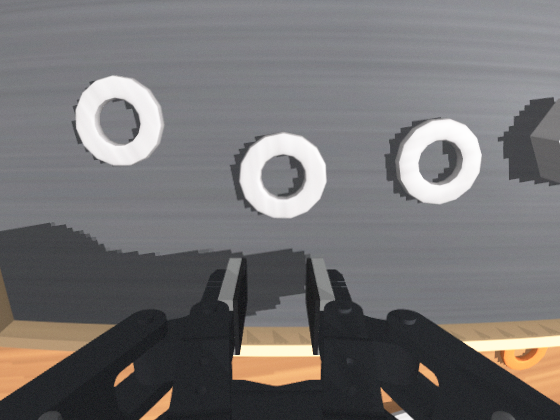

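```bash
python3 -m inch '[{"turn":[0,0,0],"slide":[0.0,0.014,0.02],"gripper":30},{"turn":[0,0,0],"slide":[0.0,0.014,0.027],"gripper":30},{"turn":[0,0,0],"slide":[0.0,0.014,0.027],"gripper":30}]'; python3 -m inch '[{"turn":[0,0,0],"slide":[0,0,0.008],"gripper":30},{"turn":[0,0,0],"slide":[0,0,0.008],"gripper":30}]'
```

```text
t: 4.32
position: [0.6313, -0.0011, 0.0624]
tcp_rot: [180.0, 0.0, 170.1]
force: [-0.5, -0.1, -0.0]
opening: 0.0258
t: 4.58
position: [0.6312, -0.0012, 0.061]
tcp_rot: [180.0, -0.0, 170.1]
force: [-0.6, -1.2, -1.0]
opening: 0.0251
```

```bash
python3 -m inch '[{"turn":[0,0,0],"slide":[0,0,0.008],"gripper":30},{"turn":[0,0,0],"slide":[0,0,0.008],"gripper":30}]'; python3 -m inch '[{"turn":[0,0,0],"slide":[0,0,0.006],"gripper":30},{"turn":[0,0,0],"slide":[0,0,0.006],"gripper":30}]'
```

```text
t: 4.82
position: [0.6314, -0.0012, 0.0601]
tcp_rot: [180.0, 0.0, 170.1]
force: [-1.3, -0.9, 2.7]
opening: 0.0259
t: 5.08
position: [0.6314, -0.0012, 0.06]
tcp_rot: [180.0, 0.0, 170.1]
force: [-5.6, 0.2, 11.9]
opening: 0.0253
```

```bash
python3 -m inch '[{"turn":[0,0,0],"slide":[0,0,-0.024],"gripper":30},{"turn":[0,0,0],"slide":[0,0,-0.024],"gripper":30}]'; python3 -c "
from h import *
go((72,-28,.0625,0),(-10,0,.0625,0))"
```

```text
t: 5.32
position: [0.6314, -0.0011, 0.0627]
tcp_rot: [180.0, 0.0, 170.1]
force: [-0.8, 0.2, 0.5]
opening: 0.0256
t 5.33 tray [ 94.9 -28.9] z 0.0627 rot [1.7999e+02 2.0000e-02 1.7012e+02] F [-0.8  0.2  0.5] open 0.0256
(72, -28, 0.0625, 0) slide [0.152, 0.006, 0.001] turn [0.0, 0.0, -0.0]
(-10, 0, 0.0625, 0) slide [0.699, 0.192, 0.001] turn [0.0, 0.0, -0.0]
```

```bash
python3 -m inch '[{"turn":[0,0,0],"slide":[0.07,0.003,0],"gripper":30},{"turn":[0,0,0],"slide":[0.14,0.006,0],"gripper":30},{"turn":[0,0,0],"slide":[0.2,0.01,0],"gripper":30},{"turn":[0,0,0],"slide":[0.27,0.035,0],"gripper":30},{"turn":[0,0,0],"slide":[0.34,0.06,0],"gripper":30},{"turn":[0,0,0],"slide":[0.41,0.09,0],"gripper":30},{"turn":[0,0,0],"slide":[0.48,0.12,0],"gripper":30},{"turn":[0,0,0],"slide":[0.55,0.145,0],"gripper":30},{"turn":[0,0,0],"slide":[0.62,0.17,0],"gripper":30},{"turn":[0,0,0],"slide":[0.69,0.19,0],"gripper":30}]'; python3 - <<'E'
from h import *
go((-40,0,.0625,0),(-68,0,.0625,0))
im=eyes.get_image('wrist');cv2.imwrite('pics/w3.png',im)
E
```

```text
t: 6.58
position: [0.5335, 0.0451, 0.0625]
tcp_rot: [180.0, -0.0, 170.1]
force: [0.9, -0.1, 0.1]
opening: 0.0257
t 6.58 tray [-9.5 -0.2] z 0.0625 rot [179.99  -0.   170.13] F [ 0.9 -0.1  0.1] open 0.0257
(-40, 0, 0.0625, 0) slide [0.204, 0.001, 0.0] turn [0.0, -0.0, -0.0]
(-68, 0, 0.0625, 0) slide [0.39, 0.001, 0.0] turn [0.0, -0.0, -0.0]
```

View pics/w3.png

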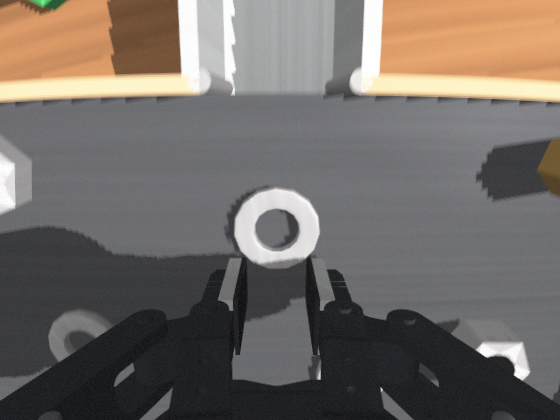

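The washer at (277,228) is cradled between the tips, in line with the gate, whose posts are at (203,80) and (358,80).

```bash
python3 -m inch '[{"turn":[0,0,0],"slide":[0.06,0.003,0],"gripper":30},{"turn":[0,0,0],"slide":[0.12,0.003,0],"gripper":30},{"turn":[0,0,0],"slide":[0.18,0.003,0],"gripper":30},{"turn":[0,0,0],"slide":[0.24,0.003,0],"gripper":30},{"turn":[0,0,0],"slide":[0.3,0.003,0],"gripper":30},{"turn":[0,0,0],"slide":[0.35,0.003,0],"gripper":30},{"turn":[0,0,0],"slide":[0.39,0.003,0],"gripper":30},{"turn":[0,0,0],"slide":[0.39,0.003,0],"gripper":30}]'; python3 - <<'E'
from h import *
go((-40,0,.0625,0),(-60,0,.15,0))
im=eyes.get_image('wrist');cv2.imwrite('pics/w4.png',im)
E
```

```text
t: 7.62
position: [0.4763, 0.0553, 0.0626]
tcp_rot: [180.0, -0.0, 170.1]
force: [0.1, -0.3, -0.9]
opening: 0.0257
t 7.62 tray [-67.6   0.2] z 0.0626 rot [ 1.7998e+02 -1.0000e-02  1.7014e+02] F [ 0.1 -0.3 -0.9] open 0.0257
(-40, 0, 0.0625, 0) slide [-0.184, -0.001, 0.001] turn [0.0, -0.0, -0.0]
(-60, 0, 0.15, 0) slide [-0.051, -0.001, -0.583] turn [0.0, -0.0, -0.0]
```

View pics/w4.png

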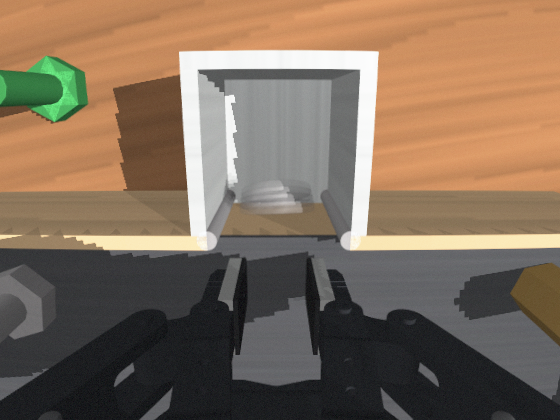

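The first washer is falling in the slot, a blurred shape at (270,195). Next is the washer at tray (43,36).

```bash
python3 -m inch '[{"turn":[0,0,0],"slide":[-0.08,0,-0.2],"gripper":30},{"turn":[0,0,0],"slide":[-0.1,0,-0.5],"gripper":30},{"turn":[0,0,0],"slide":[-0.4,0.1,-0.55],"gripper":30},{"turn":[0,0,0],"slide":[-0.7,0.2,-0.55],"gripper":30},{"turn":[0,0,0],"slide":[-1,0.23,-0.55],"gripper":30},{"turn":[0,0,0],"slide":[-1,0.23,-0.55],"gripper":30}]'; python3 - <<'E'
from h import *
go((88,36,.0625,0),(-40,0,.0625,0))
s=arm.get_state()
im=eyes.get_image('wrist');cv2.imwrite('pics/w5.png',im)
cw=cam('wrist',s)
for d in finder.boxes_of('washer_1','wrist'): print(round(d['confidence'],2),np.round(d['position'],0),w2t(unproj(d['position'],.065,cw)).round(1))
E
```

```text
t: 8.43
position: [0.6322, 0.0628, 0.1436]
tcp_rot: [-179.9, -0.0, 170.1]
force: [-1.2, -0.4, -0.5]
opening: 0.0256
t 8.43 tray [84.8 34.2] z 0.1436 rot [-1.7989e+02 -2.0000e-02  1.7009e+02] F [-1.2 -0.4 -0.5] open 0.0256
(88, 36, 0.0625, 0) slide [-0.022, 0.013, 0.541] turn [-0.001, -0.0, -0.001]
(-40, 0, 0.0625, 0) slide [0.831, -0.228, 0.542] turn [-0.001, -0.0, -0.001]
0.74 [ 66. 136.] [[ 29.1 -98.3]]
0.68 [405. 300.] [[143.9 123. ]]
0.63 [267. 148.] [[38.  27.2]]
```

View pics/w5.png

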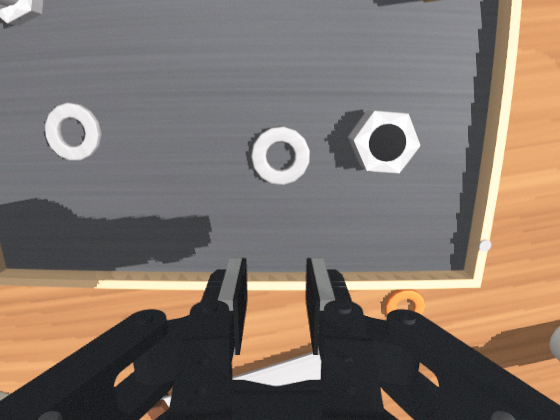

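The washer is at (280,155), straight ahead of the fingers, and the nut at (387,142) is clear.

```bash
python3 -m inch '[{"turn":[0,0,0],"slide":[-0.04,0.01,0.3],"gripper":30},{"turn":[0,0,0],"slide":[-0.04,0.01,0.48],"gripper":30},{"turn":[0,0,0],"slide":[-0.04,0.01,0.54],"gripper":30},{"turn":[0,0,0],"slide":[-0.04,0.01,0.54],"gripper":30}]'; python3 - <<'E'
from h import *
go((66,36,.0625,0),(-15,0,.0625,0),(-68,0,.0625,0))
s=arm.get_state()
im=eyes.get_image('wrist');cv2.imwrite('pics/w6.png',im)
E
```

```text
t: 9.02
position: [0.6363, 0.064, 0.0646]
tcp_rot: [180.0, 0.0, 170.1]
force: [0.2, 0.1, 0.8]
opening: 0.0254
t 9.03 tray [88.5 36. ] z 0.0646 rot [179.98   0.   170.13] F [0.2 0.1 0.8] open 0.0254
(66, 36, 0.0625, 0) slide [0.15, -0.0, 0.014] turn [0.0, 0.0, -0.0]
(-15, 0, 0.0625, 0) slide [0.69, -0.241, 0.014] turn [0.0, 0.0, -0.0]
(-68, 0, 0.0625, 0) slide [1.043, -0.241, 0.014] turn [0.0, 0.0, -0.0]
```

View pics/w6.png

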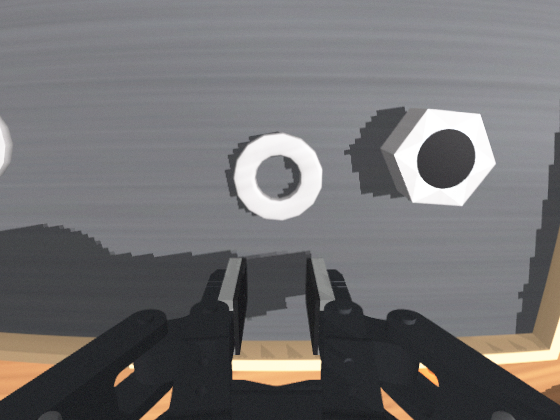

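```bash
python3 -m inch '[{"turn":[0,0,0],"slide":[0.06,0,0.011],"gripper":30},{"turn":[0,0,0],"slide":[0.12,0,0.011],"gripper":30},{"turn":[0,0,0],"slide":[0.18,-0.015,0.011],"gripper":30},{"turn":[0,0,0],"slide":[0.25,-0.05,0.011],"gripper":30},{"turn":[0,0,0],"slide":[0.32,-0.085,0.011],"gripper":30},{"turn":[0,0,0],"slide":[0.39,-0.12,0.011],"gripper":30},{"turn":[0,0,0],"slide":[0.46,-0.155,0.011],"gripper":30},{"turn":[0,0,0],"slide":[0.53,-0.19,0.011],"gripper":30},{"turn":[0,0,0],"slide":[0.6,-0.22,0.011],"gripper":30},{"turn":[0,0,0],"slide":[0.67,-0.24,0.011],"gripper":30}]'; python3 - <<'E'
from h import *
go((-40,0,.0625,0),(-68,0,.0625,0))
im=eyes.get_image('wrist');cv2.imwrite('pics/w7.png',im)
E
```

```text
t: 10.32
position: [0.5306, 0.0454, 0.0624]
tcp_rot: [180.0, 0.0, 170.1]
force: [0.2, -0.4, 1.5]
opening: 0.0259
t 10.32 tray [-12.4  -0.3] z 0.0624 rot [180.     0.   170.11] F [ 0.2 -0.4  1.5] open 0.0259
(-40, 0, 0.0625, 0) slide [0.184, 0.002, -0.001] turn [0.0, 0.0, -0.001]
(-68, 0, 0.0625, 0) slide [0.37, 0.002, -0.001] turn [0.0, 0.0, -0.001]
```

View pics/w7.png

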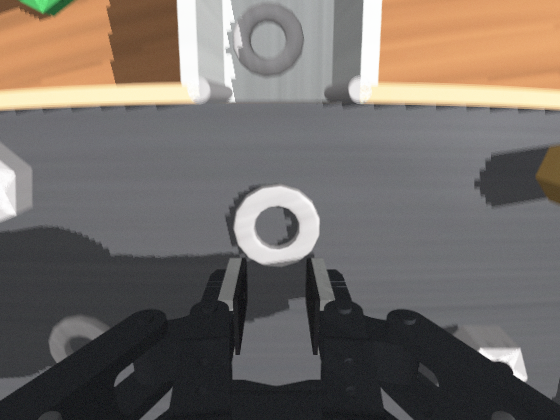

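The first washer lies flat in the slot at (268,40). The second, at (277,225), is cradled and in line with the gate.

```bash
python3 -m inch '[{"turn":[0,0,0],"slide":[0.06,0.003,0],"gripper":30},{"turn":[0,0,0],"slide":[0.12,0.003,0],"gripper":30},{"turn":[0,0,0],"slide":[0.18,0.003,0],"gripper":30},{"turn":[0,0,0],"slide":[0.24,0.003,0],"gripper":30},{"turn":[0,0,0],"slide":[0.3,0.003,0],"gripper":30},{"turn":[0,0,0],"slide":[0.34,0.003,0],"gripper":30},{"turn":[0,0,0],"slide":[0.37,0.003,0],"gripper":30},{"turn":[0,0,0],"slide":[0.37,0.003,0],"gripper":30},{"turn":[0,0,0],"slide":[0.37,0.003,0],"gripper":30}]'; python3 - <<'E'
from h import *
go((-60,0,.15,0),(60,-120,.15,45))
im=eyes.get_image('wrist');cv2.imwrite('pics/w8.png',im)
E
```

```text
t: 11.5
position: [0.4769, 0.0556, 0.0624]
tcp_rot: [180.0, 0.0, 170.1]
force: [0.4, 0.0, -0.2]
opening: 0.0258
t 11.5 tray [-67.1   0.5] z 0.0624 rot [1.7999e+02 1.0000e-02 1.7012e+02] F [ 0.4  0.  -0.2] open 0.0258
(-60, 0, 0.15, 0) slide [-0.047, -0.003, -0.584] turn [0.0, 0.0, -0.001]
(60, -120, 0.15, 45) slide [-0.848, -0.803, -0.584] turn [0.0, 0.0, 0.499]
```

View pics/w8.png

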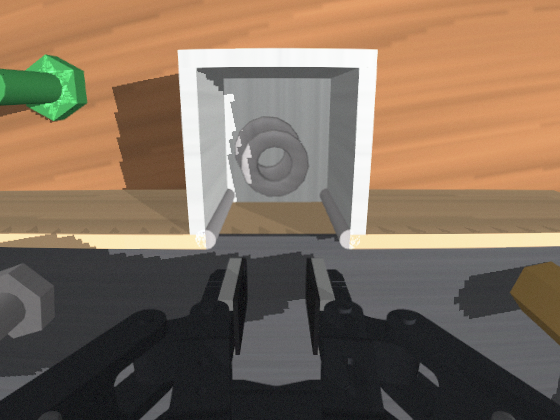

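Both washers now lie in the slot, overlapping at (270,158). The last is at tray (28,-93), so I approach it turned 40°.

```bash
python3 -m inch '[{"turn":[0,0,0],"slide":[-0.08,0,-0.2],"gripper":30},{"turn":[0,0,0],"slide":[-0.1,0,-0.5],"gripper":30},{"turn":[0,0,0.11],"slide":[-0.35,-0.2,-0.58],"gripper":30},{"turn":[0,0,0.22],"slide":[-0.6,-0.5,-0.58],"gripper":30},{"turn":[0,0,0.33],"slide":[-0.86,-0.81,-0.58],"gripper":30},{"turn":[0,0,0.44],"slide":[-0.86,-0.81,-0.58],"gripper":30},{"turn":[0,0,0.44],"slide":[-0.86,-0.81,-0.58],"gripper":30},{"turn":[0,0,0.44],"slide":[-0.86,-0.81,-0.58],"gripper":30}]'; python3 - <<'E'
from h import *
s=arm.get_state()
im=eyes.get_image('wrist');cv2.imwrite('pics/w9.png',im)
cw=cam('wrist',s)
for d in finder.boxes_of('washer_1','wrist'): print(round(d['confidence'],2),np.round(d['position'],0),w2t(unproj(d['position'],.065,cw)).round(1))
go((62.5,-122,.0625,40))
E
```

```text
t: 12.55
position: [0.5829, -0.0852, 0.1493]
tcp_rot: [180.0, -0.0, 130.8]
force: [0.6, -0.2, -0.7]
opening: 0.0257
0.87 [291. 157.] [[ 36.2 -89.2]]
t 12.65 tray [  61.4 -120.2] z 0.1495 rot [ 1.7997e+02 -2.0000e-02  1.3075e+02] F [-0.6  0.2 -0. ] open 0.0255
(62.5, -122, 0.0625, 40) slide [-0.013, -0.005, 0.58] turn [0.0, -0.0, 0.006]
```

View pics/w9.png

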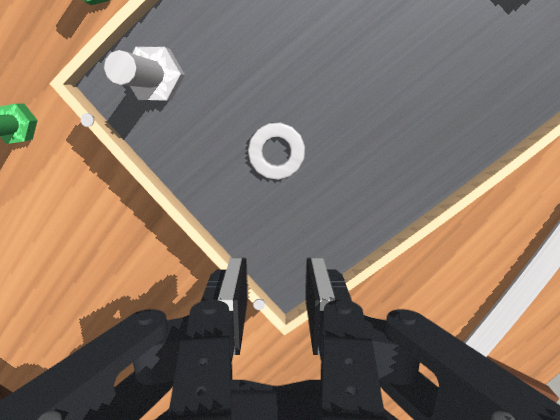

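The last washer is dead ahead at (276,151), and the bolt at (150,72) is well to the left. I'll go down partway and check clearance to the rim.

```bash
python3 -m inch '[{"turn":[0,0,0],"slide":[-0.01,0,0.3],"gripper":30},{"turn":[0,0,0],"slide":[-0.01,0,0.42],"gripper":30},{"turn":[0,0,0],"slide":[-0.01,0,0.45],"gripper":30},{"turn":[0,0,0],"slide":[-0.01,0,0.45],"gripper":30}]'; python3 - <<'E'
from h import *
im=eyes.get_image('wrist');cv2.imwrite('pics/w10.png',im)
im=eyes.get_image('side');cv2.imwrite('pics/s10.png',cv2.resize(im[100:310,160:440],None,fx=2.5,fy=2.5))
go((62.5,-122,.0625,40))
E
```

```text
t: 13.15
position: [0.5844, -0.0874, 0.0827]
tcp_rot: [180.0, 0.0, 130.5]
force: [0.9, -0.9, 0.3]
opening: 0.0257
t 13.25 tray [  63.5 -121.9] z 0.0831 rot [1.7992e+02 6.0000e-02 1.3053e+02] F [-0.4  0.   0.2] open 0.0252
(62.5, -122, 0.0625, 40) slide [0.005, -0.005, 0.137] turn [0.001, 0.001, 0.004]
```

View pics/w10.png

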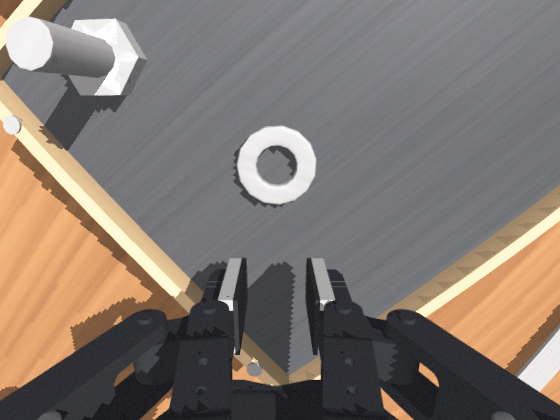

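View pics/s10.png

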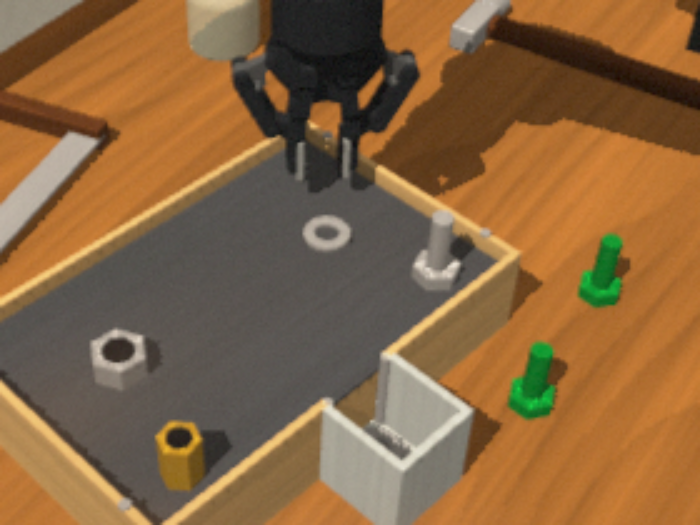

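The knuckles stay well above the rim in the side view, so I continue down, shifted slightly forward.

```bash
python3 -m inch '[{"turn":[0,0,0],"slide":[0.04,0,0.06],"gripper":30},{"turn":[0,0,0],"slide":[0.04,0,0.11],"gripper":30},{"turn":[0,0,0],"slide":[0.04,0,0.135],"gripper":30},{"turn":[0,0,0],"slide":[0.04,0,0.135],"gripper":30}]'; python3 - <<'E'
from h import *
c,s=np.cos(np.radians(40)),np.sin(np.radians(40))
f=lambda wx,wy,a: (wx+23.5*np.cos(np.radians(a)),wy-23.5*np.sin(np.radians(a)),.0625,a)
go(f(28,-93,40),f(-35,0,40),f(-20,-22,40))
E
```

```text
t: 13.75
position: [0.5798, -0.0829, 0.0612]
tcp_rot: [-180.0, -0.0, 130.5]
force: [0.6, -0.4, -0.5]
opening: 0.0254
t 13.75 tray [  58.  -118.3] z 0.0612 rot [-1.7997e+02 -2.0000e-02  1.3052e+02] F [ 0.6 -0.4 -0.5] open 0.0254
(np.float64(46.002044413295984), np.float64(-108.10550882763367), 0.0625, 40) slide [0.105, 0.001, -0.008] turn [-0.0, -0.0, 0.004]
(np.float64(-16.997955586704016), np.float64(-15.105508827633672), 0.0625, 40) slide [0.824, 0.211, -0.008] turn [-0.0, -0.0, 0.004]
(np.float64(-1.9979555867040162), np.float64(-37.10550882763367), 0.0625, 40) slide [0.653, 0.162, -0.008] turn [-0.0, -0.0, 0.004]
```

```bash
python3 -m inch '[{"turn":[0,0,0],"slide":[0.05,0,-0.008],"gripper":30},{"turn":[0,0,0],"slide":[0.1,0,-0.008],"gripper":30},{"turn":[0,0,0],"slide":[0.17,0.018,-0.008],"gripper":30},{"turn":[0,0,0],"slide":[0.24,0.038,-0.008],"gripper":30},{"turn":[0,0,0],"slide":[0.31,0.06,-0.008],"gripper":30},{"turn":[0,0,0],"slide":[0.38,0.08,-0.008],"gripper":30},{"turn":[0,0,0],"slide":[0.45,0.1,-0.008],"gripper":30},{"turn":[0,0,0],"slide":[0.52,0.12,-0.008],"gripper":30},{"turn":[0,0,0],"slide":[0.59,0.14,-0.008],"gripper":30},{"turn":[0,0,0],"slide":[0.65,0.16,-0.008],"gripper":30}]'; python3 - <<'E'
from h import *
im=eyes.get_image('wrist');cv2.imwrite('pics/w11.png',im)
f=lambda wx,wy,a: (*np.round((wx+23.5*np.cos(np.radians(a)),wy-23.5*np.sin(np.radians(a))),1),.0625,a)
go(f(-35,0,40),f(-37,0,30),f(-39,0,20),f(-41,0,10),f(-43,0,0))
E
```

```text
t: 15.0
position: [0.5346, 0.0076, 0.0628]
tcp_rot: [180.0, -0.0, 130.5]
force: [-0.3, -0.5, 0.5]
opening: 0.0254
t 15.05 tray [ -2.5 -35.7] z 0.0627 rot [ 1.7999e+02 -5.0000e-02  1.3060e+02] F [-0.4  1.1  1.1] open 0.0253
(np.float64(-17.0), np.float64(-15.1), 0.0625, 40) slide [0.162, 0.044, 0.002] turn [0.0, -0.001, 0.005]
(np.float64(-16.6), np.float64(-11.7), 0.0625, 30) slide [0.174, 0.063, 0.002] turn [0.0, -0.001, -0.106]
(np.float64(-16.9), np.float64(-8.0), 0.0625, 20) slide [0.191, 0.081, 0.002] turn [0.0, -0.001, -0.217]
(np.float64(-17.9), np.float64(-4.1), 0.0625, 10) slide [0.213, 0.097, 0.002] turn [0.0, -0.001, -0.328]
(np.float64(-19.5), np.float64(0.0), 0.0625, 0) slide [0.239, 0.111, 0.002] turn [0.0, -0.001, -0.44]
```

View pics/w11.png

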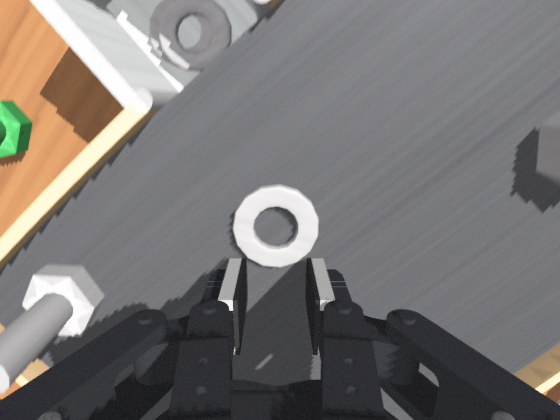

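The washer is nested between the tips at (277,225). I carry on to the gate's axis and turn the tool back to straight.

```bash
python3 -m inch '[{"turn":[0,0,0],"slide":[0.06,0.016,0.002],"gripper":30},{"turn":[0,0,0],"slide":[0.12,0.033,0.002],"gripper":30},{"turn":[0,0,0],"slide":[0.162,0.044,0.002],"gripper":30},{"turn":[0,0,-0.106],"slide":[0.174,0.063,0.002],"gripper":30},{"turn":[0,0,-0.217],"slide":[0.191,0.081,0.002],"gripper":30},{"turn":[0,0,-0.328],"slide":[0.213,0.097,0.002],"gripper":30},{"turn":[0,0,-0.44],"slide":[0.239,0.111,0.002],"gripper":30},{"turn":[0,0,-0.44],"slide":[0.239,0.111,0.002],"gripper":30}]'; python3 - <<'E'
from h import *
im=eyes.get_image('wrist');cv2.imwrite('pics/w12.png',im)
go((-40,0,.0625,0),(-68,0,.0625,0))
E
```

```text
t: 16.05
position: [0.5242, 0.0454, 0.0625]
tcp_rot: [180.0, -0.0, 170.1]
force: [0.4, -0.3, 0.4]
opening: 0.0259
t 16.1 tray [-18.7  -1.8] z 0.0625 rot [ 1.7999e+02 -1.0000e-02  1.6991e+02] F [-0.2  0.3  0.1] open 0.0258
(-40, 0, 0.0625, 0) slide [0.142, 0.011, 0.0] turn [0.0, -0.0, -0.003]
(-68, 0, 0.0625, 0) slide [0.329, 0.01, 0.0] turn [0.0, -0.0, -0.003]
```

View pics/w12.png

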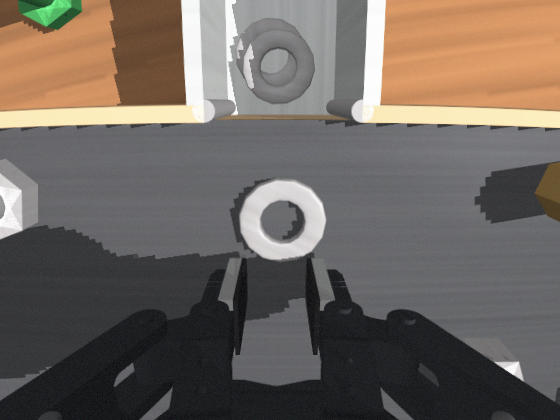

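The washer at (282,219) is lined up with the gate, whose posts are at (207,108) and (360,108). I push straight on.

```bash
python3 -m inch '[{"turn":[0,0,0],"slide":[0.06,0.01,0],"gripper":30},{"turn":[0,0,0],"slide":[0.12,0.01,0],"gripper":30},{"turn":[0,0,0],"slide":[0.18,0.01,0],"gripper":30},{"turn":[0,0,0],"slide":[0.24,0.01,0],"gripper":30},{"turn":[0,0,0],"slide":[0.29,0.01,0],"gripper":30},{"turn":[0,0,0],"slide":[0.33,0.01,0],"gripper":30},{"turn":[0,0,0],"slide":[0.33,0.01,0],"gripper":30},{"turn":[0,0,0],"slide":[0.33,0.01,0],"gripper":30}]'; python3 - <<'E'
from h import *
im=eyes.get_image('wrist');cv2.imwrite('pics/w13.png',im)
go((-60,0,.2,0))
E
```

```text
t: 17.1
position: [0.476, 0.0549, 0.0626]
tcp_rot: [180.0, 0.0, 170.1]
force: [-0.1, 0.1, -0.2]
opening: 0.0254
t 17.15 tray [-67.8  -0.3] z 0.0626 rot [1.7999e+02 2.0000e-02 1.7012e+02] F [-0.6  0.7  0.9] open 0.0258
(-60, 0, 0.2, 0) slide [-0.052, 0.002, -0.916] turn [0.0, 0.0, -0.001]
```

View pics/w13.png

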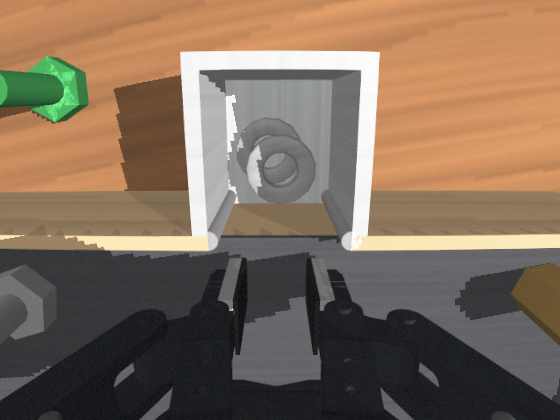

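The last washer has dropped. I raise the arm clear and check.

```bash
python3 -m inch '[{"turn":[0,0,0],"slide":[-0.08,0,-0.2],"gripper":30},{"turn":[0,0,0],"slide":[-0.1,0,-0.6],"gripper":30},{"turn":[0,0,0],"slide":[-0.1,0,-0.9],"gripper":30},{"turn":[0,0,0],"slide":[-0.3,0,-0.95],"gripper":30},{"turn":[0,0,0],"slide":[-0.5,0,-0.95],"gripper":30},{"turn":[0,0,0],"slide":[-0.5,0,-0.95],"gripper":30},{"turn":[0,0,0],"slide":[-0.5,0,-0.95],"gripper":30},{"turn":[0,0,0],"slide":[-0.5,0,-0.95],"gripper":30}]'; python3 - <<'E'
from h import *
s=arm.get_state();im=eyes.get_image('wrist');cv2.imwrite('pics/w14.png',im)
im=eyes.get_image('side');cv2.imwrite('pics/s14.png',cv2.resize(im[140:350,120:400],None,fx=2.5,fy=2.5,interpolation=cv2.INTER_CUBIC))
E
```

```text
t: 18.15
position: [0.5491, 0.0423, 0.205]
tcp_rot: [180.0, -0.0, 170.1]
force: [-0.2, -0.3, -0.6]
opening: 0.0255
```

View pics/w14.png

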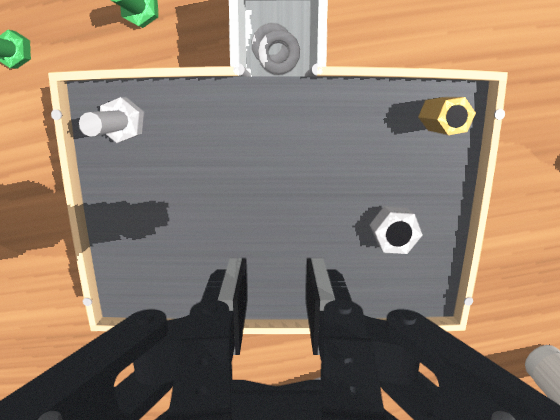

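View pics/s14.png

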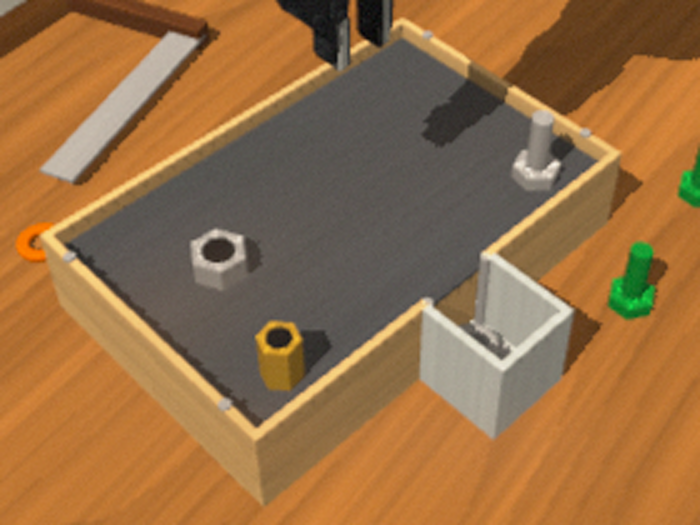

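The tray floor is clear of washers, and the pile is in the slot at (272,48) in the wrist view. The nut, long nut and bolt are at the same pixels in the side view as at the start, and the robot touches nothing.

```bash
python3 -c "
from station import finish_job
print(finish_job())"
```

```text
the job is handed in; nothing more can be done
None
```

I swept the three steel washers one at a time across the tray floor and through the gate, nesting each between the partly open fingertips. Each one dropped into the slot, and I handed the job in after about 18 s of the 61 s allowed.

- **Washers:** The last pictures show no washers left on the tray and the washers stacked in the slot. They overlap there, so I did not count all three separately in the final view, but I saw each one in the slot after its push.
- **Other parts:** The hex nut, long nut and standing bolt look unmoved between the first and last side views. I never went near the green bolts or the orange washer.
- **Forces and clearance:** The highest force reading was about 13 N, when I deliberately touched the tray floor to find its height. The arm ended clear at z = 0.205 m.
- **Disagreements:** The two fixed cameras and the wrist camera agreed to within about 3 mm. The washer finder was off by up to about 10 mm, so I used positions read from the pictures instead.

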